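Brace the condiment jar in its rack and unscrew the tight lid

TASK

The jar with the red lid has to be refilled: swing the rack's keeper bar shut until it snaps behind its spring catch, so that the jars are braced. Then unscrew the tight red lid anticlockwise, only until its threads let go, and lift it straight off, leaving the jar standing in the closed rack. Finish still holding the lid level, about 2 cm above the open mouth, and leave the other things on the counter where they are.

Things in the scene. Friction and masses are not known exactly. Their poses are not given: they have to be found in the camera images.
- rack: Dark steel sheet rack screwed to the counter, 290 along its y, 100 along its x. Origin on the counter, between the bays. Its x points to the back fence (55 high, face at x = +34); the open front looks to -x. Bays for square jars centred at y = -46 and +46, floor 3 above the counter, fins 45 high beside the jars. Keeper hinge post at the +y end of the front.
- keeper (a joint): Round steel bar, 10 thick, 246 long, axis 52 above the counter, swings level about the hinge post. 0 = shut along the rack's front (pointing to the rack's -y), growing (rad, to 1.7) as it opens away from the jars. Stays where left; may push a jar back a few mm. Meets the spring wedge near 0.05; 6 to 9 N at the knob snaps it in below 0.02, against its stop at 0.
- keeper_knob (a point): On the axis of the black upright knob on the bar, 80 above the counter. The knob is a cylinder 16 thick, from 55 to 93 above the counter, 212 from the hinge axis along the bar.
- keeper_hinge (a point): On the keeper's upright hinge axis, at the height of the bar's axis (52 above the counter); the hinge post is 20 thick and ends at 63.
- catch_post (a point): Top centre of the catch at the -y end of the rack's front: a black block with a sloped brass spring wedge and behind it a stop plate 65 high. Shut, the bar's end (from 24 past the knob) lies between wedge and plate. Once in, it takes about 13 N there to pull it out.
- jar: Jar to open: square, cream, red band, 64 wide, 0.35 to 0.6 kg, loose in either bay. Origin at the centre of its underside. Flat sides to 78 high, sloped shoulder (radius 31 to 22) up to 88, round neck of radius 21.5 to the rim at 101. Its x points to the rack's back fence, z up. Three threads on the neck, rising 9 per turn anticlockwise.
- lid: Red screw lid, diameter 58, 17 high, 0.1 kg, tight. Origin at the centre of its lower edge, z up; tight, that is 92 above the jar's origin. Needs 0.4 to 0.6 N m to turn. Its three lugs leave the threads when its x axis is 55 to 60 degrees anticlockwise (from above) of the jar's x; from 60 to 90 it lifts off freely; past 95 it runs into the next thread. Pulled sooner, it lifts the jar.
- lid_mark (a point): White pointer mark on the lid's top, 22 from its centre along the lid's x axis. With the lid tight it points along the jar's x (to the back fence) or up to 7 degrees anticlockwise of that.
- jar_mouth (a point): Centre of the jar's mouth, at its rim, 101 above the jar's origin (104 above the counter).
- green_jar: The other jar in the rack, closed, same size and shape, with a green lid (top 109 above its origin) and green band. Origin at the centre of its underside.
- sauce: Bystander: amber sauce bottle with red cap, radius 30, 150 high, origin at the centre of its underside.
- cup: Bystander: steel cup, rim radius 36, 75 high, origin at the centre of its underside.
- dish: Bystander: white bowl, radius 45, 35 high, origin at the centre of its underside.
Mind the look-alikes: they are no part of the job. What is meant by the lid is not black or yellow, and is the smaller of those in its own colour.

How it is judged:
On the way, in this order (a step that is already met when the one before it is completed fails the run):
1. the keeper bar is snapped shut while the lid is still tight on the jar (value of joint keeper below 0.02 rad and z of lid in the frame of jar below 0.095 m and x of lid_mark in the frame of jar above 0.018 m), for 0.2 s.
2. with the bar shut, the lid is turned anticlockwise on the neck by at least an eighth of a turn (value of joint keeper below 0.02 rad and x of lid_mark in the frame of jar below 0.0155 m and y of lid_mark in the frame of jar above 0.012 m and z of lid in the frame of jar below 0.104 m), for 0.05 s.
At the end, for the whole second after the job is handed in: Keeper shut (below 0.02 rad). Lid held in the fingers, still, touching neither jar, level within 0.15 rad, its lower edge 5 to 45 mm above the jar's rim and within 12 mm of straight above the mouth. Both jars upright on the rack's floor (value of joint keeper below 0.02 rad and z of lid in the frame of jar between 0.106 and 0.146 m and horizontal distance between lid and jar_mouth below 0.012 m and angle between lid's own z axis and vertical below 0.15 rad and contact force between the fingers and lid above 1 N and contact force between lid and jar below 0.05 N and contact force between lid and green_jar below 0.05 N and linear speed of lid below 0.02 m/s and z of jar in the frame of rack below 0.008 m and angle between each of jar, green_jar's own z axis and vertical below 0.06 rad); the arm keeps its last pose, push and grip.
It fails at once if the lid is turned on past about 95 degrees from the jar's x axis instead of stopping when it is free (x of lid_mark in the frame of jar below -0.003 m).
It fails at once if the jar is lifted more than 15 mm off the floor of the rack (z of jar in the frame of rack above 0.018 m).
It fails at once if the other jar, the bottle, the cup or the bowl is moved by more than 20 mm (distance of any of green_jar, sauce, cup, dish from where it was at the start of the episode above 0.02 m).
It also fails if it takes over 54 s, if anything falls off the work surface, if the arm or the gripper's body presses on something with over 40 N, if the wrist force passes 120 N, or if a joint passes its speed limit or range.

ROBOT

A 6-joint arm with a two-finger parallel gripper is mounted at the origin on the work surface. World frame = base frame: x ahead of the robot, y to its left, z up, the work surface at z = 0. Lengths are in m, angles in rad, forces in N, time in s.
With the tool pointing down it reaches from about 0.275 to 1 m from the base axis. Payload 8.4 kg.
Tool frame: the origin (TCP) lies on the centre line of the jaws, within the pads' length; the fingertips stand 17 mm ahead of it and the grasp point (between the pads) lies 2 mm behind it (bot.tcp_to_tips is the y of the fingertips in the tool frame, in m); y points along the fingers, z is the direction in which the jaws open and shut, and the axes are right-handed (so a half turn about y gives the same grasp; the last joint's range is limited). The gripper opens to 85 mm and grips with 20 to 120 N. Pads are 22 mm wide; open, the fingers measure 114 mm over their backs; the gripper's body (76 mm by 85 mm) begins 54 mm behind the grasp point. The pads swing forward as they close: fully open they stand 13 mm farther back than shut.
Start: joints at [-1.221, 0.353, 1.633, -0, 1.155, -0.002], TCP at [0.215, -0.587, 0.248] pointing down, gripper open.
Joint ranges: [-2.63, 2.63], [-0.92, 2.1], [0.06, 2.66], [-1.3, 4.44], [0, 2.69], [-3.02, 3.02]. Speed limits (rad/s): [2.22, 2.22, 2.79, 3.14, 3.14, 3.14].

INTERFACE

Orientations are given as a unit quaternion [x, y, z, w].
In Python, from workcell import bot, hand, kinematics, get_obs, vision, hand_in gives the robot as it stands. The module is installed in compiled form; this text tells all that it offers. Calls block until the motion is done:
- bot.reach(position, orientation): joint-space move of the TCP to a pose.
- bot.servo_line(position, ori=None, velocity=0.15): straight line of the TCP; ori=None keeps the orientation; velocity is the mean speed in m/s.
- bot.goto_joints(angles): joint-space move.
- hand.move_gripper(opening, strength=None): finger opening in m; strength is the grip in N (None keeps the last); returns when the fingers have stopped.
- bot.dwell(seconds).
- kinematics.solve_ik(position, orientation): joint angles nearest the present ones, or None.
- get_obs(): the state.
- vision.read_camera(name): name is "scene" or "top"; returns a dict with "frame" (480x640x3 uint8, red, green, blue), "intrinsics" (3x3 intrinsics, pixels), "view" (4x4, takes a point from world to camera coordinates). Camera axes: x right, y down, z forward; pixel columns grow to the right and rows downward; lengths in m; the calibration is good to about 2 mm. A picture is of the moment at which its call begins. There is no depth.
A pose or a line that the arm cannot do raises bot.IKError and nothing moves.
- hand_in(): hands the job in, once; it reports no verdict.
The state is a dict: "time_s": time; "joint_pos": joint angles; "joint_vel": joint speeds; "joint_efforts": joint torques, N m; "position": TCP position; "orientation": TCP orientation; "wrist_force": force on the tool from outside, world axes, zero at the start; "ft_torque": the same for the moment, N m; "gripper_width": finger opening in m.
Only numpy, scipy, OpenCV 4.12 (cv2) and the standard library are available. Lean on these libraries where they do the work, as an engineer would, in place of code of your own. Each camera call takes 0.05 s, during which the arm holds its last target.

## Working session

There is one attempt and no reset: what is moved stays moved. The work goes in short steps, each a Python script; the robot and the scene stay as the last script left them, time stands still between calls to the robot, and variables do not carry over. Pictures are saved under pics/ and viewed, and the job is handed in when it is done.

```bash
mkdir -p pics; python3 - <<'E'
from workcell import bot, hand, kinematics, get_obs, vision
import cv2, numpy as np, pickle
d={}
for n in("scene","top"):
    c=vision.read_camera(n); d[n]=c
    cv2.imwrite(f"pics/{n}0.png",c["frame"][:,:,::-1]); print(n,np.round(c["intrinsics"],1).tolist(),np.round(c["view"],3).tolist())
pickle.dump(d,open("c0.pkl","wb"))
o=get_obs();print(o["time_s"],o["position"],o["orientation"],o["gripper_width"],bot.tcp_to_tips)
E
```

```text
scene [[579.5, 0.0, 305.7], [0.0, 579.5, 230.9], [0.0, 0.0, 1.0]] [[-0.263, 0.965, -0.015, 0.183], [0.768, 0.2, -0.609, -0.368], [-0.584, -0.172, -0.793, 1.654], [0.0, 0.0, 0.0, 1.0]]
top [[553.4, 0.0, 316.3], [0.0, 553.4, 243.9], [0.0, 0.0, 1.0]] [[0.002, -1.0, -0.001, -0.03], [-0.985, -0.002, -0.171, 0.579], [0.171, 0.001, -0.985, 1.026], [0.0, 0.0, 0.0, 1.0]]
0.1 [ 0.21522878 -0.58635952  0.24763811] [-0.12382166  0.69662006 -0.69577059  0.12366074] 0.08505069935393819 0.017
```

View pics/scene0.png

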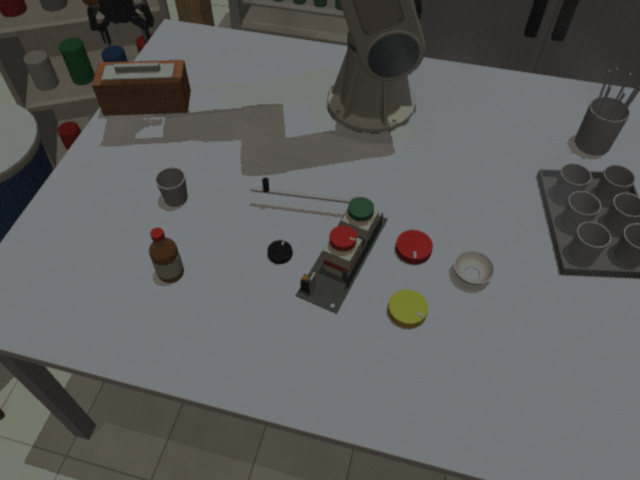

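View pics/top0.png

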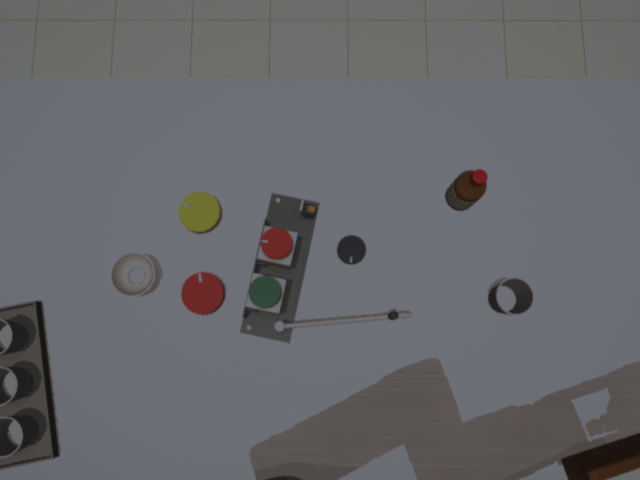

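Top view: the jar with the red lid is at about (277,243), green lid (265,292), hinge post (279,326), knob (393,315), catch (311,210). The black lid and the larger red lid are loose look-alikes. Next I'll crop and measure.

```bash
cat > h.py <<'E'
import cv2, numpy as np
def ray(c,px):
    K=c["intrinsics"];V=c["view"];R=V[:3,:3];t=V[:3,3]
    d=R.T@np.linalg.solve(K,np.array([px[0],px[1],1.]));o=-R.T@t
    return o,d
def onz(c,px,z):
    o,d=ray(c,px);return o+d*(z-o[2])/d[2]
def tri(c1,p1,c2,p2):
    A=np.zeros((3,3));b=np.zeros(3);L=[]
    for c,p in((c1,p1),(c2,p2)):
        o,d=ray(c,p);d=d/np.linalg.norm(d);M=np.eye(3)-np.outer(d,d);A+=M;b+=M@o;L.append((o,d))
    X=np.linalg.solve(A,b);return X,[float(np.linalg.norm(np.cross(d,X-o))) for o,d in L]
def proj(c,X):
    q=c["view"][:3,:3]@X+c["view"][:3,3];p=c["intrinsics"]@q;return p[:2]/p[2]
E
python3 - <<'E'
import pickle,cv2,numpy as np
d=pickle.load(open("c0.pkl","rb"))
t=d["top"]["frame"][180:360,230:430];s=d["scene"]["frame"][160:320,230:430]
cv2.imwrite("pics/tc.png",cv2.resize(t,None,fx=4,fy=4,interpolation=cv2.INTER_CUBIC)[:600,:,::-1])
cv2.imwrite("pics/sc.png",cv2.resize(s[:150],None,fx=4,fy=4,interpolation=cv2.INTER_CUBIC)[:,:,::-1])
E
```

```text
(no output)
```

View pics/tc.png

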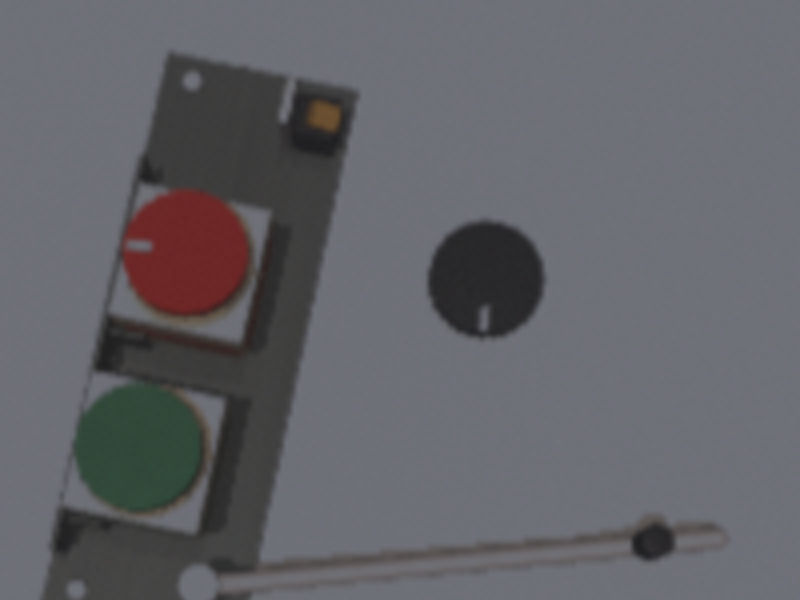

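View pics/sc.png

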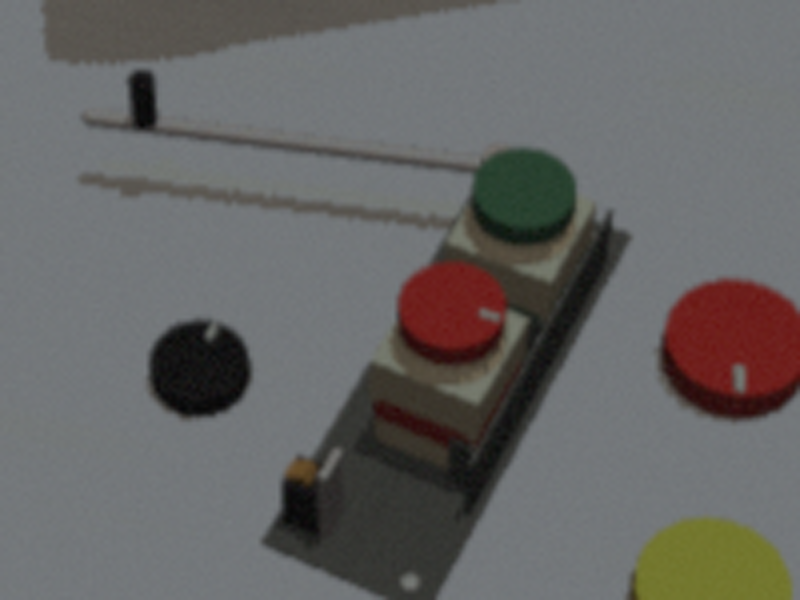

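The crops show the jar in the -y bay, its mark pointing to the fence (left in the top view). The black loose lid lies inside the keeper's swing region, but it is low, so the bar (axis 52 mm high) passes over it.

```bash
python3 - <<'E'
import pickle
from h import *
d=pickle.load(open("c0.pkl","rb"));T=d["top"];S=d["scene"]
print("cam",ray(T,(0,0))[0],ray(S,(0,0))[0])
def comp(mask,near):
    n,l,st,ce=cv2.connectedComponentsWithStats(mask.astype(np.uint8),connectivity=8)
    ok=[i for i in range(1,n) if st[i,4]>12]
    i=min(ok,key=lambda i:np.hypot(*(ce[i]-near)));return ce[i],st[i],(l==i)
f=T["frame"].astype(int);hsv=cv2.cvtColor(T["frame"],cv2.COLOR_RGB2HSV)
R,G,B=f[...,0],f[...,1],f[...,2]
red=(R>1.8*G)&(R>80)
ce,st,m=comp(red,(277,243))
cnt=cv2.convexHull(np.argwhere(m)[:,::-1].astype(np.int32).reshape(-1,1,2))
e=cv2.fitEllipse(cnt);print("red",ce,st,e)
lid=onz(T,e[0],.112);print("lid",lid, "diam px->m", e[1][0]/553*(lid-ray(T,(0,0))[0])[2])
print([np.round(onz(T,p,.112),4) for p in (e[0],(e[0][0]+e[1][0]/2,e[0][1]))])
gr=(G>1.3*R)&(G>45);ce,st,m=comp(gr,(265,292));cnt=cv2.convexHull(np.argwhere(m)[:,::-1].astype(np.int32).reshape(-1,1,2))
e2=cv2.fitEllipse(cnt);print("green",e2);g=onz(T,e2[0],.112);print(g,np.linalg.norm(g-lid))
# white mark in lid
x0,y0=[int(round(v)) for v in e[0]]
yy,xx=np.mgrid[0:480,0:640];ind=(np.hypot(xx-e[0][0],yy-e[0][1])<14.5)
w=np.clip((G-60),0,None)*ind*(G>70);
mk=np.array([(w*xx).sum()/w.sum(),(w*yy).sum()/w.sum()]);M=onz(T,mk,.112)
print("mark",mk,M,np.linalg.norm(M-lid),np.degrees(np.arctan2(*(M-lid)[[1,0]])))
dk=(f.max(2)<75)
ce,st,m=comp(dk&(xx>383)&(xx<404)&(yy>303)&(yy<326),(393,315));print("knob",ce,st)
dk=(S["frame"].max(2)<70)&(xx>258)&(xx<274)&(yy>174)&(yy<195)
ce2,st2,m2=comp(dk,(265,184));print("knobS",ce2,st2);print("knob tri",tri(T,ce,S,ce2),onz(T,ce,.074),onz(S,ce2,.074))
mm=(f.min(2)>110)&(xx>270)&(xx<286)&(yy>318)&(yy<334);print((f.min(2)[318:334:2,272:290:2]))
br=(R>1.4*B)&(R>90)&(xx>305)&(xx<320)&(yy>200)&(yy<218);ce,st,_=comp(br,(311,209));print("brass",ce,st,onz(T,ce,.06))
# rack mounting holes / corners
for p in((230+192/4,180+80/4),(230+76/4,180+588/4)):print("screw",onz(T,p,.003))
for p in((230+172/4,180+53/4),(230+357/4,180+92/4),):print("corner",onz(T,p,.002))
E
```

```text
cam [ 0.39465935 -0.02996332  1.1095236 ] [1.29730482 0.18127109 1.09080664]
red [276.18681319 242.6978022 ] [261 227  31  32 728] ((275.8568115234375, 242.6197509765625), (30.448789596557617, 30.957807540893555), 27.7344970703125)
lid [0.57029318 0.04541635 0.112     ] diam px->m -0.05492474923637111
[array([0.5703, 0.0454, 0.112 ]), array([0.5703, 0.0175, 0.112 ])]
green ((264.1054992675781, 291.4019470214844), (30.321069717407227, 30.772092819213867), 91.94682312011719)
[0.48096456 0.06533329 0.112     ] 0.09152206086617393
mark [264.49301397 240.88622754] [0.57348507 0.06627546 0.112     ] 0.021101916221868456 81.30002357992205
knob [392.8375 315.0625] [388 311  11   9  80]
knobS [265.28888889 185.02222222] [262 178   7  15  90]
knob tri (array([ 0.44034435, -0.16943282,  0.07294534]), [0.0016932204886486257, 0.0016932204886485982]) [ 0.44068873 -0.17095425  0.074     ] [ 0.44105326 -0.16735675  0.074     ]
[[ 62  63  64  64  67  68  67  68  68]
 [ 67  67  66  72  72  58  49  49  60]
 [ 67  69  93 107 108  89  51  50  52]
 [ 69  77 109 109 110 109  84  95  97]
 [ 68  88 110 110 110 110 104 106 107]
 [ 70  77 110 110 110 108  73  72  78]
 [ 69  68  88 107 106  86  58  64  65]
 [ 69  68  66  67  65  65  66  68  67]]
brass [311.         208.56666667] [308 206   7   6  30] [ 0.64685581 -0.01810757  0.06      ]
screw [0.67854801 0.05050867 0.003     ]
screw [0.41992857 0.1043714  0.003     ]
corner [0.69312945 0.06109768 0.002     ]
corner [ 0.67257403 -0.03438875  0.002     ]
```

```bash
cat >> h.py <<'E'
from scipy.spatial.transform import Rotation as Rot
def down(a):  # jaw axis at world angle a (rad)
    z=np.array([np.cos(a),np.sin(a),0]);y=np.array([0,0,-1.]);return Rot.from_matrix(np.c_[np.cross(y,z),y,z]).as_quat()
E
python3 - <<'E'
import pickle
from h import *
from workcell import bot,kinematics,get_obs
d=pickle.load(open("c0.pkl","rb"));T=d["top"];S=d["scene"]
f=T["frame"].min(2).astype(float);yy,xx=np.mgrid[0:480,0:640]
w=np.clip(f-85,0,None)*(xx>=272)&(yy>0) if False else np.clip(f-85,0,None)*(xx>=273)*(xx<=284)*(yy>=319)*(yy<=333)
w[:, 284:]=0
px=np.array([(w*xx).sum(),(w*yy).sum()])/w.sum();H=onz(T,px,.063);print("hinge",px,H)
knob=np.array([.4407,-.1705]);v=knob-H[:2];print("r",np.linalg.norm(v),"bar ang",np.degrees(np.arctan2(v[1],v[0])))
lid=np.array([.5703,.0454]);g=np.array([.4810,.0653])
for th in(77.7,78.0,78.3):
    t=np.radians(th);X=np.array([np.cos(t),np.sin(t)]);Y=np.array([-X[1],X[0]])
    O=(lid+g)/2;print(th,"in rack(rel jars mid): hinge",[X@(H[:2]-O),Y@(H[:2]-O)],"lid",X@(lid-O),Y@(lid-O),"shut knob",H[:2]-.212*Y, "brass",X@(np.array([.6469,-.0181])-O),Y@(np.array([.6469,-.0181])-O))
o=get_obs();print(Rot.from_quat(o["orientation"]).as_matrix().round(3).tolist())
for nm,p in(("k",[.44,-.17,.09]),("ks",[.63,.05,.09]),("lid",[.57,.045,.11])):
    for a in range(-180,180,30):
        q=kinematics.solve_ik(np.array(p),down(np.radians(a)));print(nm,a,None if q is None else np.round(q,2))
E
```

```text
hinge [278.97541966 325.85251799] [0.42077671 0.04103378 0.063     ]
r 0.21246994577100395 bar ang -84.61947401072848
77.7 in rack(rel jars mid): hinge [np.float64(-0.036328796839866916), np.float64(0.09941619614302884)] lid -0.00020979671845314498 -0.04574473724197061 shut knob [ 0.62791037 -0.00412866] brass -0.04593406310642918 -0.13411385777217283
78.0 in rack(rel jars mid): hinge [np.float64(-0.03580775924644635), np.float64(0.09960504963670287)] lid -0.00044931163228838255 -0.0457430116964012 shut knob [ 0.628144  -0.0030435] brass -0.04663564876224467 -0.13387151027953845
78.3 in rack(rel jars mid): hinge [np.float64(-0.03528573996521786), np.float64(0.09979117240762599)] lid -0.0006888142280182639 -0.04574003208305921 shut knob [ 0.62837194 -0.00195713] brass -0.04733595587819154 -0.13362549263182502
[[-0.939, -0.0, 0.345], [-0.345, 0.001, -0.939], [0.0, -1.0, -0.001]]
k -180 [-0.37  0.35  2.08 -0.    0.71  2.77]
k -150 [-0.37  0.35  2.08 -0.    0.71  2.25]
k -120 [-0.37  0.35  2.08 -0.    0.71  1.72]
k -90 [-0.37  0.35  2.08 -0.    0.71  1.2 ]
k -60 [-0.37  0.35  2.08 -0.   
[... 637 characters left out ...]
0.45]
ks 60 [ 0.08  0.54  1.73 -0.    0.87 -0.97]
ks 90 [ 0.08  0.54  1.73 -0.    0.87 -1.49]
ks 120 [ 0.08  0.54  1.73 -0.    0.87 -2.02]
ks 150 [ 0.08  0.54  1.73 -0.    0.87 -2.54]
lid -180 None
lid -150 [ 0.08  0.44  1.86 -0.    0.84  2.69]
lid -120 [ 0.08  0.44  1.86 -0.    0.84  2.17]
lid -90 [ 0.08  0.44  1.86 -0.    0.84  1.65]
lid -60 [ 0.08  0.44  1.86 -0.    0.84  1.12]
lid -30 [ 0.08  0.44  1.86 -0.    0.84  0.6 ]
lid 0 [ 0.08  0.44  1.86 -0.    0.84  0.08]
lid 30 [ 0.08  0.44  1.86 -0.    0.84 -0.45]
lid 60 [ 0.08  0.44  1.86 -0.    0.84 -0.97]
lid 90 [ 0.08  0.44  1.86 -0.    0.84 -1.49]
lid 120 [ 0.08  0.44  1.86 -0.    0.84 -2.02]
lid 150 [ 0.08  0.44  1.86 -0.    0.84 -2.54]
```

```bash
python3 - <<'E'
from h import *
from workcell import bot,hand,get_obs
H=np.array([.4208,.0410]);r=.2122
def tgt(phi,z=.084,lead=0):
    u=np.array([np.cos(phi),np.sin(phi)]);n=np.array([-u[1],u[0]])
    return np.r_[H+r*u+lead*n,z],down(phi+np.pi/2)
p0=np.radians(-84.6)
bot.reach(*tgt(p0,.18));hand.move_gripper(.05,30)
bot.servo_line(tgt(p0)[0],velocity=.12)
print(get_obs()["wrist_force"]);hand.move_gripper(.022)
o=get_obs();print(o["time_s"],o["gripper_width"],o["wrist_force"],o["position"])
for d in np.arange(-78,-15.9,6.2):
    P,Q=tgt(np.radians(d),lead=.003);bot.servo_line(P,Q,velocity=.12)
    o=get_obs();print(round(d,1),o["time_s"],np.round(o["wrist_force"],1),np.round(o["position"]-P,4))
E
```

```text
[-0.11618395  1.07598332  0.78239504]
3.6167 0.02201138567264589 [ 0.4012421  -0.39739217 -0.06635788] [ 0.44092965 -0.17033     0.08429265]
-78.0 3.9917 [0.3 0.9 0.1] [-0.0002  0.0001 -0.0001]
-71.8 4.3333 [-0.2  0.3 -0.7] [-0.0008  0.0001 -0.0002]
-65.6 4.675 [-0.1  0.2 -0.9] [-0.0009 -0.     -0.0002]
-59.4 5.0167 [-0.5  0.3  0.8] [-0.0009 -0.0001 -0.0002]
-53.2 5.3583 [0.2 0.3 0.8] [-0.0008 -0.0001 -0.0002]
-47.0 5.7 [-0.7 -0.4 -0.8] [-0.0007 -0.0002 -0.0001]
-40.8 6.0417 [ 0.4 -0.3  0.2] [-0.0006 -0.0002 -0.0001]
-34.6 6.3833 [-0.4  0.2  0.3] [-0.0005 -0.0003 -0.0001]
-28.4 6.725 [ 0.6  0.1 -0.6] [-0.0005 -0.0003 -0.0001]
-22.2 7.0667 [ 0.  -1.1 -1. ] [-0.0004 -0.0004 -0.0001]
-16.0 7.4083 [-0.3  0.  -0.1] [-0.0004 -0.0004 -0.0001]
```

```bash
python3 - <<'E'
from workcell import vision
import cv2
for n,s in(("top",(slice(180,330),slice(230,430))),("scene",(slice(160,310),slice(230,430)))):
    f=vision.read_camera(n)["frame"][s];cv2.imwrite(f"pics/{n}1.png",cv2.resize(f,None,fx=4,fy=4,interpolation=2)[:,:,::-1])
E
```

```text
(no output)
```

View pics/top1.png

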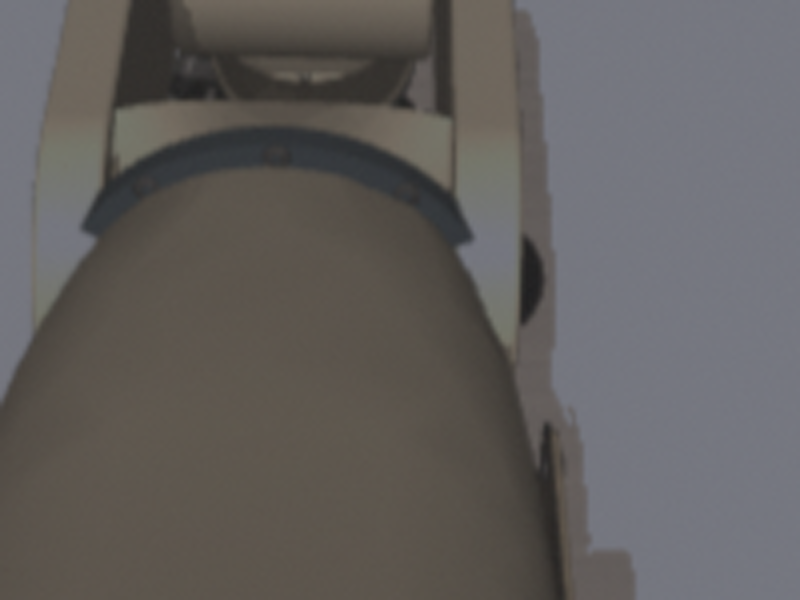

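View pics/scene1.png

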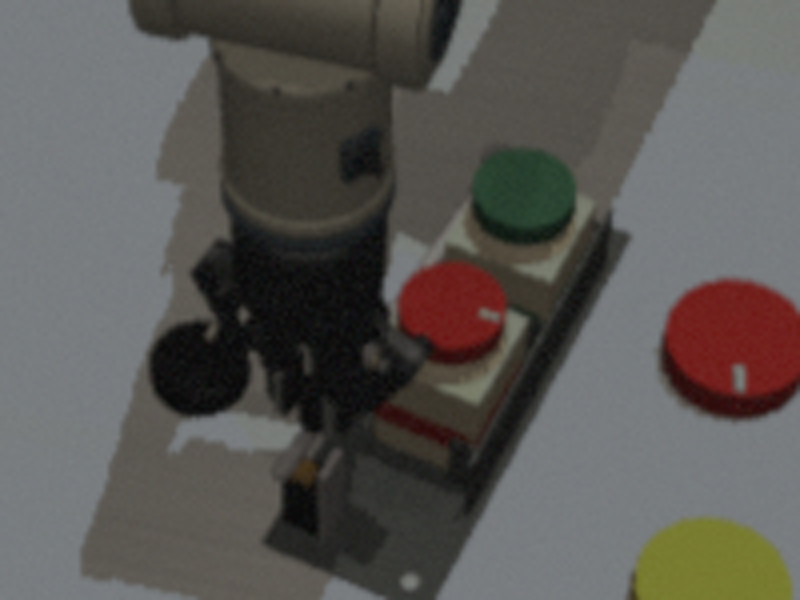

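The scene view confirms the bar has been carried along: its end is at (295,460 in the crop), just at the brass wedge. Now I press it in slowly under force watch.

```bash
python3 - <<'E'
from h import *
from workcell import bot,hand,get_obs
H=np.array([.4208,.0410]);r=.2122
s=np.radians(-12);u=np.array([np.cos(s),np.sin(s)]);n=np.array([-u[1],u[0]])
P0=H+r*u;Q=down(s+np.pi/2)
for k in np.arange(-.011,.0135,.001):
    P=np.r_[P0+k*n,.084];bot.servo_line(P,Q,velocity=.02)
    o=get_obs();F=o["wrist_force"];w=-F[:2]@n
    print(round(k*1000,1),"push",round(w,1),np.round(F,1),"act",round((o["position"][:2]-P0)@n*1000,2),o["time_s"])
    if w>15:break
E
```

```text
-11.0 push -0.2 [ 0.4  0.2 -0. ] act -11.58 7.7583
-10.0 push -0.3 [-0.8  0.4 -0.2] act -10.14 8.0083
-9.0 push -0.6 [0.8 0.5 0.1] act -8.91 8.2583
-8.0 push -0.3 [-0.2  0.4 -0.3] act -7.89 8.5083
-7.0 push 2.2 [-0.5 -2.2  0.3] act -7.18 8.7583
-6.0 push 5.7 [-1.  -5.6  1.7] act -6.63 9.0083
-5.0 push 7.3 [-0.4 -7.4  1.4] act -6.01 9.2583
-4.0 push 9.0 [-1.5 -8.9  1.1] act -5.22 9.5083
-3.0 push 10.1 [ -0.5 -10.2   2. ] act -4.39 9.7583
-2.0 push 10.1 [ -0.6 -10.2   1.2] act -3.48 10.0083
-1.0 push 5.3 [ 0.8 -5.6  0.6] act -1.6 10.2583
0.0 push 2.3 [-0.2 -2.3  0.2] act 0.03 10.5083
1.0 push 0.5 [-0.7 -0.4 -0.9] act 1.43 10.7583
2.0 push -0.4 [0.4 0.3 0.3] act 2.25 11.0083
3.0 push 0.4 [-0.7 -0.2  0.9] act 3.13 11.2583
4.0 push 3.0 [ 0.3 -3.1  0.3] act 3.7 11.5083
5.0 push 6.4 [-0.3 -6.5 -0.3] act 4.13 11.7583
6.0 push 11.6 [ -0.6 -11.7   1.2] act 4.31 12.0083
7.0 push 16.7 [ -1.4 -16.7   0.7] act 4.47 12.2583
```

It snapped: first wedge contact came at 10 mm (0.048 rad), a 10 N peak, then free travel, then a hard stop about 11 mm later. Now back off, lift clear and look.

```bash
python3 - <<'E'
from h import *
from workcell import bot,hand,get_obs,vision
import pickle
H=np.array([.4208,.0410]);r=.2122
s=np.radians(-12);u=np.array([np.cos(s),np.sin(s)]);n=np.array([-u[1],u[0]])
P0=H+r*u+.0012*n;Q=down(s+np.pi/2)
bot.servo_line(np.r_[P0,.084],Q,velocity=.03)
print(np.round(get_obs()["wrist_force"],1))
bot.servo_line(np.r_[P0,.16],velocity=.12)
P=np.r_[P0+n*-.2,.25];bot.reach(P,Q)
d={}
for nm in("top","scene"):
    d[nm]=c=vision.read_camera(nm)
pickle.dump(d,open("c1.pkl","wb"));print(get_obs()["time_s"])
for nm,s in(("top",(slice(180,330),slice(230,430))),("scene",(slice(160,310),slice(230,430)))):
    cv2.imwrite(f"pics/{nm}2.png",cv2.resize(d[nm]["frame"][s],None,fx=4,fy=4,interpolation=2)[:,:,::-1])
E
```

```text
[-0.6 -0.6  0.7]
14.3667
```

View pics/top2.png

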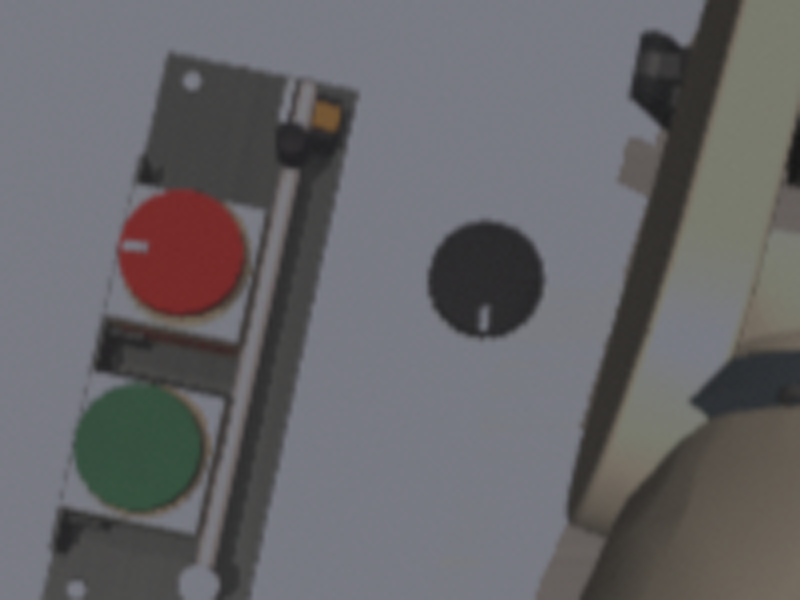

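View pics/scene2.png

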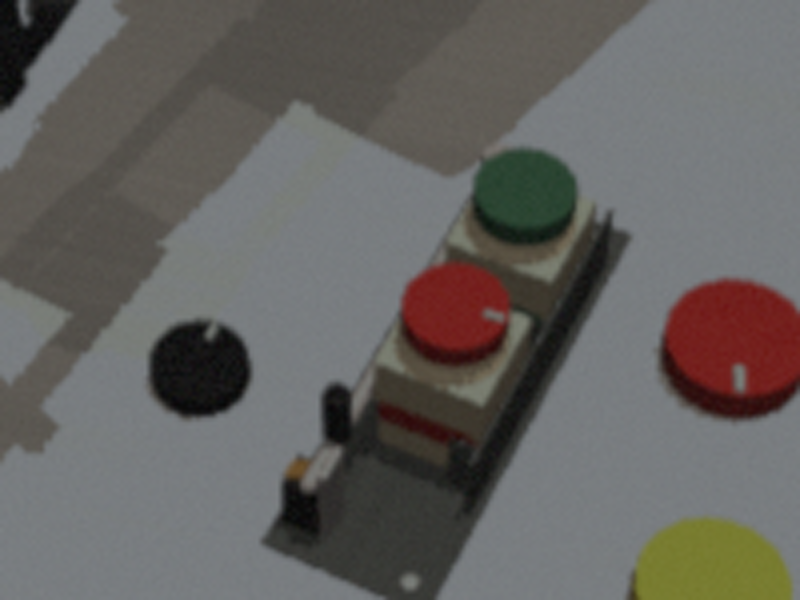

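Bar shut: its end sits between the brass wedge (325,115) and the stop plate (290,100). The jar shifted about 1 mm back, so I re-measure the lid.

```bash
cat > meas.py <<'E'
from h import *
def disc(c,near,z):
    f=c["frame"].astype(int);R,G,B=f[...,0],f[...,1],f[...,2]
    m=((R>1.8*G)&(R>80)).astype(np.uint8)
    n,l,st,ce=cv2.connectedComponentsWithStats(m);i=min([i for i in range(1,n) if st[i,4]>200],key=lambda i:np.hypot(*(ce[i]-near)))
    e=cv2.fitEllipse(cv2.convexHull(np.argwhere(l==i)[:,::-1].astype(np.int32).reshape(-1,1,2)))
    yy,xx=np.mgrid[0:480,0:640];w=np.clip(G-60,0,None)*(np.hypot(xx-e[0][0],yy-e[0][1])<14.5)*(G>70)
    mk=np.array([(w*xx).sum(),(w*yy).sum()])/max(w.sum(),1)
    return e,onz(c,e[0],z),mk,onz(c,mk,z)
E
python3 - <<'E'
import pickle
from meas import *
d=pickle.load(open("c1.pkl","rb"))
e,C,mk,M=disc(d["top"],(275,243),.112);print(e,C,mk,M,np.linalg.norm(M-C),np.degrees(np.arctan2(M[1]-C[1],M[0]-C[0])))
c=d["scene"];f=c["frame"].astype(int)
# scene: mark (bright blob on lid)
e2,C2,mk2,M2=disc(c,(343,238),.112);print(e2,C2,mk2,M2); print("mark tri",tri(d["top"],mk,c,mk2))
from workcell import get_obs;print(get_obs()["gripper_width"])
E
```

```text
((274.90673828125, 242.67027282714844), (30.507266998291016, 30.90753746032715), 16.201366424560547) [0.57019664 0.0471541  0.112     ] [263.31120944 240.99262537] [0.57328382 0.06843646 0.112     ] 0.02150509958820871 81.74633851436748
((343.7192687988281, 236.1460418701172), (21.86916732788086, 26.60531234741211), 88.324951171875) [0.56982117 0.05042585 0.112     ] [340.14032815 228.9753886 ] [0.55308734 0.03874917 0.112     ]
mark tri (array([0.57109816, 0.05418207, 0.14018636]), [0.01180985040892454, 0.01180985040892449])
0.02200781944927827
```

```bash
python3 - <<'E'
from h import *
from workcell import bot,hand,get_obs,vision,kinematics
C=np.array([.570,.048]);a=np.radians(45);Q=down(a)
for b in(45,80,115,120): print(b,np.round(kinematics.solve_ik(np.r_[C,.103],down(np.radians(b))),2))
bot.reach(np.r_[C,.2],Q);hand.move_gripper(.08,70)
bot.servo_line(np.r_[C,.103],velocity=.1)
o=get_obs();print(np.round(o["wrist_force"],1),o["position"])
hand.move_gripper(.05)
o=get_obs();print(o["time_s"],np.round(o["wrist_force"],1),np.round(o["ft_torque"],2),o["position"],o["gripper_width"],o["joint_pos"])
c=vision.read_camera("scene")["frame"]
cv2.imwrite("pics/g.png",cv2.resize(c[160:310,270:430],None,fx=4,fy=4,interpolation=2)[:,:,::-1])
E
```

```text
45 [ 0.08  0.45  1.86 -0.    0.83 -0.7 ]
80 [ 0.08  0.45  1.86 -0.    0.83 -1.31]
115 [ 0.08  0.45  1.86 -0.    0.83 -1.93]
120 [ 0.08  0.45  1.86 -0.    0.83 -2.01]
[-0.6  1.   0.2] [0.57047154 0.04805537 0.10357376]
17.4167 [-3.  -1.8  6.5] [-0.23  0.38  0.01] [0.57015598 0.04773888 0.10401267] 0.05537696915718625 [ 8.11368948e-02  4.48109612e-01  1.86206250e+00 -5.32665179e-04
  8.30810126e-01 -7.04053696e-01]
```

View pics/g.png

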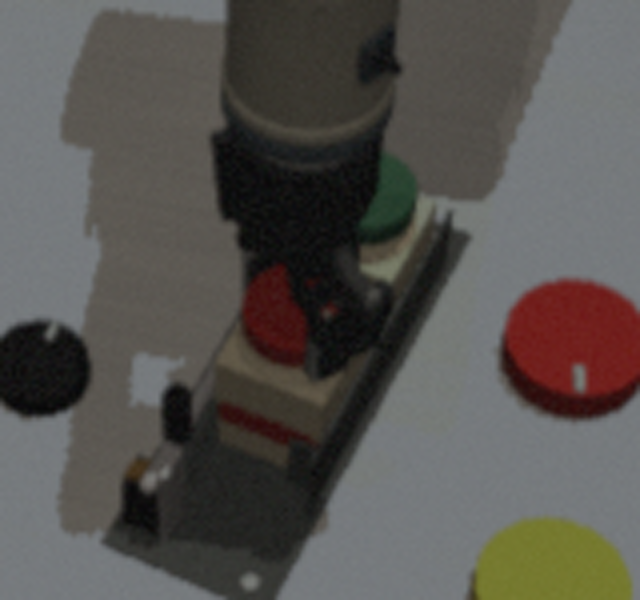

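Grip is at lid height in the scene view, with the pads on the lid above the shoulder. Now I twist in steps, following the thread rise.

```bash
python3 - <<'E'
from h import *
from workcell import bot,hand,get_obs
C=np.array([.570,.048])
for th in(10,20,30,40,50,60,70):
    bot.servo_line(np.r_[C,.1035+.009*th/360],down(np.radians(45+th)),velocity=.003) if False else bot.reach(np.r_[C,.1035+.009*th/360],down(np.radians(45+th)))
    o=get_obs();z=Rot.from_quat(o["orientation"]).as_matrix()[:,2]
    print(th,round(np.degrees(np.arctan2(z[1],z[0])),2),round(o["time_s"],2),"F",np.round(o["wrist_force"],1),"T",np.round(o["ft_torque"],2),np.round(o["position"],4),round(o["gripper_width"],4))
    if abs(o["ft_torque"][2])>1.5 or abs(o["wrist_force"][2])>30:print("stop");break
E
```

```text
10 54.78 17.76 F [-2.   0.4  3.8] T [0.43 0.15 0.15] [0.5702 0.0481 0.1042] 0.0551
20 64.64 18.05 F [-0.7  2.2  5.9] T [0.69 0.21 0.18] [0.5701 0.0482 0.1043] 0.0552
30 74.65 18.34 F [-0.8  1.6  5.6] T [0.61 0.26 0.17] [0.5702 0.0482 0.1046] 0.0549
40 84.65 18.63 F [-0.7  0.5  5.3] T [0.42 0.21 0.13] [0.5703 0.0481 0.1049] 0.0558
50 94.66 18.93 F [-0.5  0.7  7.1] T [0.13 0.09 0.13] [0.5708 0.048  0.1054] 0.0553
60 104.51 19.22 F [0.7 1.  5. ] T [ 0.06 -0.05  0.07] [0.5707 0.048  0.1055] 0.0549
70 114.45 19.51 F [0.5 0.4 4.5] T [ 0.06 -0.04  0.04] [0.5704 0.048  0.1055] 0.0554
```

The measured torque (under 0.2 N·m) is far below the 0.4–0.6 expected, so the pads may have slipped. I'll release, back off and look.

```bash
python3 - <<'E'
from h import *
from workcell import bot,hand,get_obs,vision
import pickle
C=np.array([.570,.048])
c=vision.read_camera("scene")["frame"];cv2.imwrite("pics/g2.png",cv2.resize(c[160:310,270:430],None,fx=4,fy=4,interpolation=2)[:,:,::-1])
hand.move_gripper(.08)
d={"scene":vision.read_camera("scene")}
cv2.imwrite("pics/g3.png",cv2.resize(d["scene"]["frame"][160:310,270:430],None,fx=4,fy=4,interpolation=2)[:,:,::-1])
o=get_obs();print(o["position"],o["wrist_force"],o["time_s"])
bot.servo_line(np.r_[C,.16],velocity=.12)
d["scene"]=vision.read_camera("scene");pickle.dump(d,open("c3.pkl","wb"))
cv2.imwrite("pics/g4.png",cv2.resize(d["scene"]["frame"][160:310,270:430],None,fx=4,fy=4,interpolation=2)[:,:,::-1])
E
```

```text
[0.5697758  0.04798971 0.10502962] [ 0.14361902 -0.01181329 -0.7372977 ] 19.975
```

View pics/g2.png

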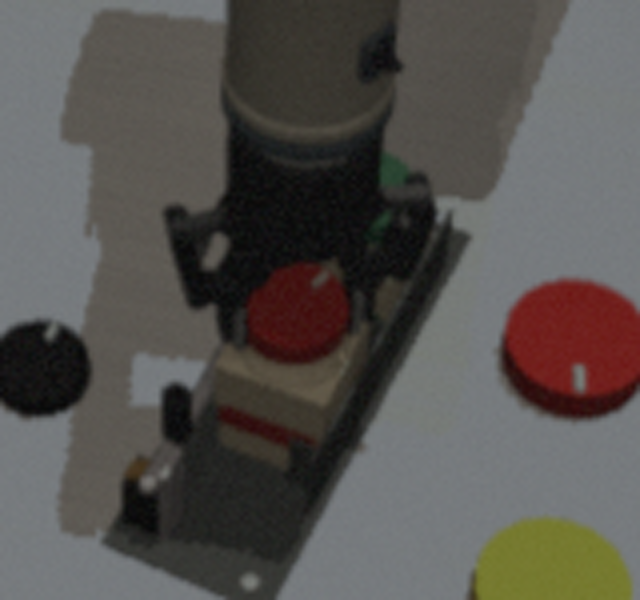

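View pics/g4.png

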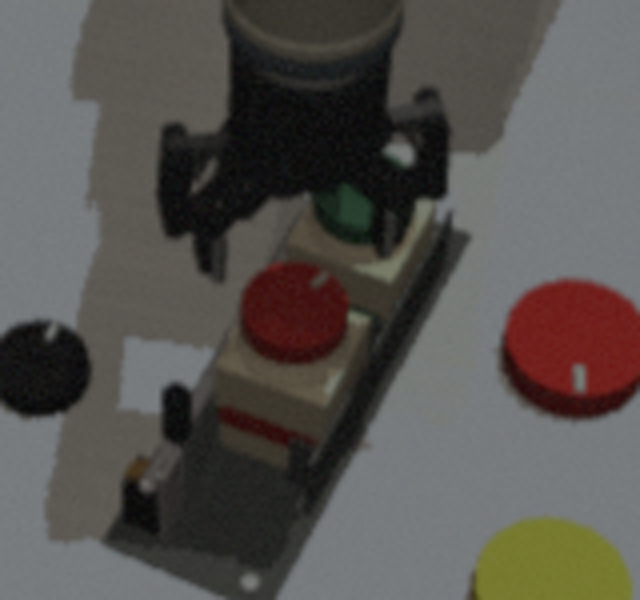

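The lid did turn: the mark moved from pointing right to the upper right (crop 321,280). I'll measure its angle in the scene view.

```bash
python3 - <<'E'
import pickle
from h import *
def m(fn,z,near):
    c=pickle.load(open(fn,"rb"))["scene"];f=c["frame"].astype(int);R,G,B=f[...,0],f[...,1],f[...,2]
    yy,xx=np.mgrid[0:480,0:640]
    w=np.clip(np.minimum(G,B)-40,0,None)*(np.hypot(xx-near[0],yy-near[1])<4.5)
    mk=np.array([(w*xx).sum(),(w*yy).sum()])/w.sum();return mk,onz(c,mk,z)
a=m("c1.pkl",.112,(353,239));print(a)
b=m("c3.pkl",.1135,(350.2,230));print(b)
# centre in scene calibration from the tight mark: C = M - 22mm at 81.7deg
t=np.radians(81.7);C=a[1][:2]-.022*np.array([np.cos(t),np.sin(t)]);v=b[1][:2]-C;print(C,np.linalg.norm(v),np.degrees(np.arctan2(v[1],v[0])))
c=pickle.load(open("c3.pkl","rb"))["scene"]
for h in(55,60,70,78,90,100,110,120,130,140,150,160):
    X=np.r_[C+.022*np.array([np.cos(np.radians(h)),np.sin(np.radians(h))]),.1135];print(h,proj(c,X).round(1))
E
```

```text
(array([353.87790698, 238.58023256]), array([0.5706869, 0.0725316, 0.112    ]))
(array([350.04635762, 228.9602649 ]), array([0.5488833 , 0.05934152, 0.1135    ]))
[0.56751107 0.05076204] 0.020508565615350333 155.27037082651069
55 [351.2 241.3]
60 [351.8 240.8]
70 [353.  239.7]
78 [353.7 238.6]
90 [354.3 237. ]
100 [354.6 235.6]
110 [354.5 234.1]
120 [354.1 232.7]
130 [353.4 231.4]
140 [352.4 230.1]
150 [351.2 229. ]
160 [349.8 228.1]
```

The mark is now at about 152–155° world, which is 74–77° from the jar's x. The lid is therefore free and short of the 95° limit. I'll regrasp slightly higher and lift straight, checking the weight.

```bash
python3 - <<'E'
from h import *
from workcell import bot,hand,get_obs,vision
C=np.array([.570,.048])
F0=get_obs()["wrist_force"];bot.servo_line(np.r_[C,.107],velocity=.1)
hand.move_gripper(.05,40)
o=get_obs();print(np.round(F0,1),o["time_s"],np.round(o["wrist_force"],1),o["position"],o["gripper_width"])
for z in(.109,.111,.113,.116):
    bot.servo_line(np.r_[C,z],velocity=.02);bot.dwell(.1);F=np.mean([(bot.dwell(.02),get_obs()["wrist_force"])[1] for _ in range(6)],0)
    print(z,get_obs()["position"].round(4),F.round(2))
    if F[2]<-6:print("STOP");break
c=vision.read_camera("scene")["frame"]
cv2.imwrite("pics/g5.png",cv2.resize(c[160:310,270:430],None,fx=4,fy=4,interpolation=2)[:,:,::-1])
E
```

```text
[-0.4  0.3 -0.9] 21.6833 [-1.6  0.2  5.9] [0.5705677  0.04804596 0.108146  ] 0.05605837063464882
0.109 [0.5703 0.048  0.1091] [ 1.48  0.05 -0.27]
0.111 [0.5701 0.048  0.111 ] [ 1.    0.28 -1.38]
0.113 [0.57  0.048 0.113] [ 1.34 -0.25 -1.3 ]
0.116 [0.5698 0.048  0.1159] [-0.18  0.14 -0.79]
```

View pics/g5.png

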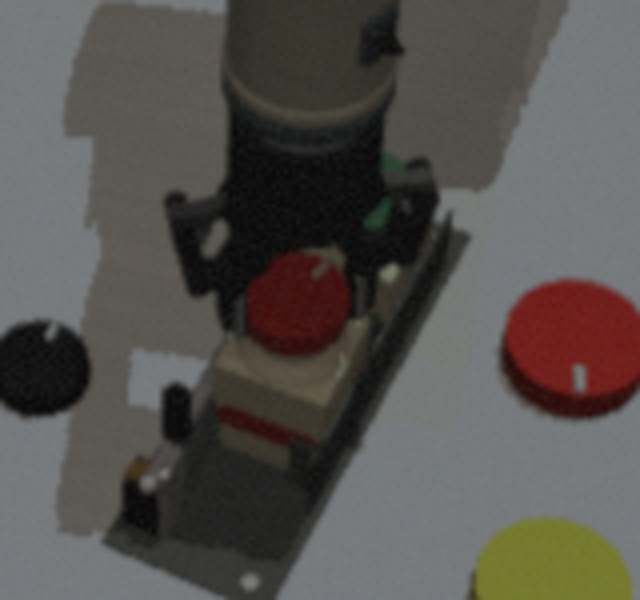

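Only about 1 N hangs on the wrist, so the lid came off alone, and the picture shows the jar still down. I'll finish the lift and check.

```bash
python3 - <<'E'
from h import *
from workcell import bot,hand,get_obs,vision
import pickle
bot.servo_line(np.array([.570,.048,.135]),velocity=.03);bot.dwell(.5)
o=get_obs();print(o["time_s"],o["position"],o["wrist_force"].round(2),o["gripper_width"],np.abs(o["joint_vel"]).max())
d=vision.read_camera("scene");pickle.dump(d,open("c5.pkl","wb"))
cv2.imwrite("pics/g6.png",cv2.resize(d["frame"][160:310,270:430],None,fx=4,fy=4,interpolation=2)[:,:,::-1])
cv2.imwrite("pics/g6f.png",d["frame"][:,:,::-1])
E
```

```text
24.8667 [0.57001629 0.04799874 0.13499109] [-0.38 -0.14 -0.94] 0.056062225639454406 0.0012339875181219626
```

View pics/g6.png

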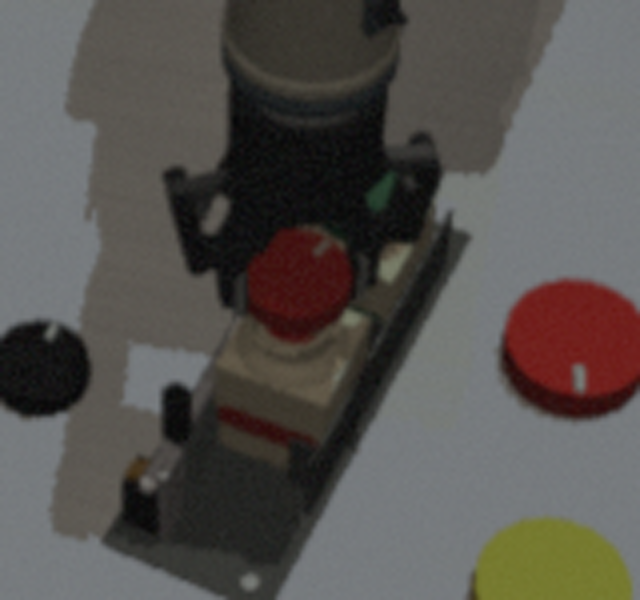

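View pics/g6f.png

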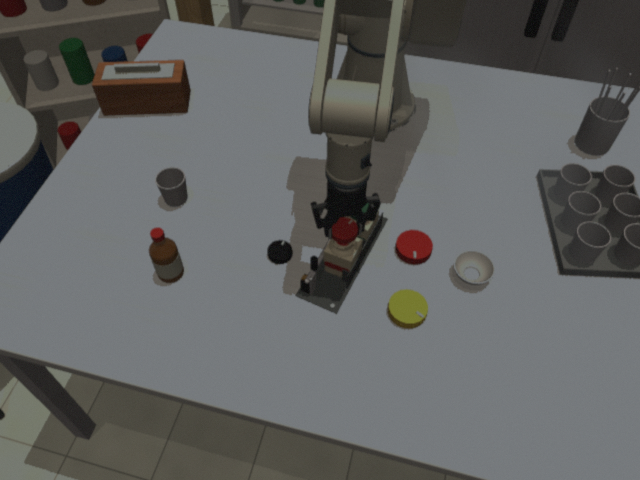

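```bash
python3 - <<'E'
import pickle
from h import *
d=pickle.load(open("c5.pkl","rb"));f=d["frame"]
g=cv2.convertScaleAbs(f[205:255,315:375],alpha=1.8,beta=0)
cv2.imwrite("pics/z.png",cv2.resize(g,None,fx=12,fy=12,interpolation=cv2.INTER_CUBIC)[:,:,::-1])
C=np.array([.5675,.0508])
for z in(.1135,.1395,.1245):
    pts=[proj(d,np.r_[C+.029*np.array([np.cos(t),np.sin(t)]),z]) for t in np.radians([0,90,180,270])]
    t=np.radians(153);print(z,"mark",proj(d,np.r_[C+.022*np.array([np.cos(t),np.sin(t)]),z]).round(1),np.round(pts,1).tolist())
E
```

```text
0.1135 mark [350.8 228.7] [[341.0, 245.7], [357.6, 237.7], [347.2, 224.5], [330.8, 232.2]]
0.1395 mark [351.4 221.1] [[341.5, 238.2], [358.3, 230.1], [347.7, 216.8], [331.1, 224.6]]
0.1245 mark [351.1 225.6] [[341.2, 242.5], [357.9, 234.5], [347.4, 221.3], [330.9, 229.0]]
```

View pics/z.png

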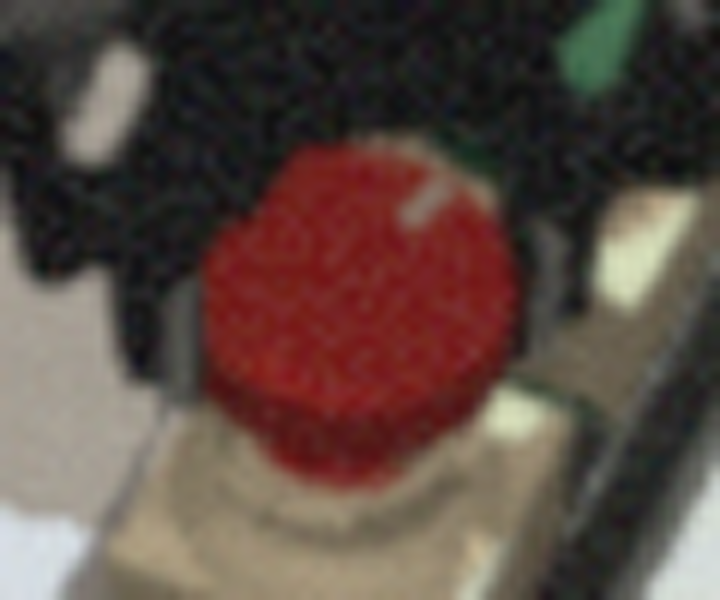

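The enlarged view shows the lid level: mark at (350.8,222.1) against a predicted (351.4,221.1), front edge at row 238.7 against 238.2. The red patch beneath it is inside the jar's open mouth, and the jar is seated with the bar shut.

```bash
python3 -c "
from workcell import hand_in,get_obs
print(get_obs()['time_s']);print(hand_in())"
```

```text
24.9167
the job is handed in; nothing more can be done
None
```

The red lid is off and held level above the open jar, the keeper bar is shut, and I handed the job in at 24.9 s of the 54 s allowed. No verdict was reported, so what follows rests on my own checks.

- **Keeper bar:** I pushed the knob round inside part-closed fingers. It met the wedge at about 0.048 rad, peaked at about 10 N, snapped through and hit the stop. Pictures after backing off showed the bar's end between the wedge and the stop plate.
- **Unscrewing:** I turned the lid 70° anticlockwise. The wrist torque read under 0.2 N·m, well below the expected 0.4–0.6, so I let go and looked. The mark stood 74–77° from the jar's x axis, inside the free 60–90° range. I never explained the low torque reading.
- **Lifting:** After a second grasp at 40 N I lifted straight up. Only about 1 N hung on the wrist, which is the lid alone.
- **Last view:** The lid's lower edge was about 2 cm above the mouth by calculation. Its mark and front edge were within about 1 pixel of where a level lid would appear. The red jar was seated and the bar shut. The bottle, cup and bowl looked unmoved by eye. The green jar was mostly hidden by the arm in this view, but had looked in place just after the lid was unscrewed.
- **Small disagreements:** The two cameras differed by about 3 mm on the lid's position, and the finger opening read 55–56 mm on the 58 mm lid.

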